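Shield the multimeter and hold the spring-return purge valve open

ROBOT

A 6-joint arm with a two-finger parallel gripper is mounted at the origin on the work surface. World frame = base frame: x ahead of the robot, y to its left, z up, the work surface at z = 0. Lengths are in m, angles in rad, forces in N, time in s.
With the tool pointing down it reaches from about 0.325 to 0.775 m from the base axis. Payload 5.5 kg.
Tool frame: the origin (TCP) lies between the finger pads; the fingertips stand 8 mm ahead of it and the grasp point (between the pads) lies 11 mm behind it (tcp_to_tips is the distance from the TCP to the fingertips, in m); z points along the fingers, y is the line along which they close (so a half turn about z gives the same grasp; the last joint's range is limited). The gripper opens to 88 mm and grips with 3 to 60 N. Pads are 20 mm wide; open, the fingers measure 115 mm over their backs; the gripper's body (75 mm by 178 mm) begins 61 mm behind the grasp point.
Start: joints at [-1.266, 0.091, 1.231, -0, 1.82, -0.057], TCP at [0.212, -0.561, 0.231] pointing down, gripper open.
Joint ranges: [-2.87, 2.87], [-0.86, 2.18], [0.17, 2.46], [-1.51, 4.65], [0.06, 2.69], [-2.65, 2.65]. Speed limits (rad/s): [2.57, 2.57, 3.01, 3.14, 3.14, 3.14].

INTERFACE

Orientations are given as a unit quaternion [w, x, y, z].
In Python, from bench import * gives the robot as it stands. Calls block until the motion is done:
- move_to(position, orientation): joint-space move of the TCP to a pose.
- move_l(position, speed=0.15, orientation=None): straight line of the TCP; orientation=None keeps the orientation; speed is the mean speed in m/s.
- movej(angles): joint-space move.
- gripper_open() and close(): open the fingers fully, or close them until they stop; the grip force is fixed at half the most.
- hold(seconds).
- inverse_kinematics(position, orientation): joint angles nearest the present ones, or None.
- state(): the state.
- get_image(name): name is "side" or "top"; returns a dict with "frame" (384x512x3 uint8, blue, green, red), "depth" (384x512 float32, m along the optical axis (not along the pixel's ray), 0 where there is no reading), "camera_matrix" (3x3 intrinsics, pixels), "view" (4x4, takes a point from world to camera coordinates). Camera axes: x right, y up, looking along -z (the intrinsics and any distortion apply to the point x, -y, -z); pixel columns grow to the right and rows downward; lengths in m; the calibration is good to about 2 mm. A picture is of the moment at which its call begins.
A pose or a line that the arm cannot do raises IKError and nothing moves.
- job_done(): hands the job in; it is judged then, once.
The state is a dict: "time": time; "joint_pos": joint angles; "dq": joint speeds; "joint_torque": joint torques, N m; "ee_pos": TCP position; "ee_rot": TCP orientation; "ft_force": force on the tool from outside, world axes, zero at the start; "moment": the same for the moment, N m; "finger_gap": finger opening in m; "finger_force": force on a finger pad.
Only numpy, scipy, OpenCV 4.12 (cv2) and the standard library are available. Lean on these libraries where they do the work, as an engineer would, in place of code of your own. Each camera call takes 0.05 s, during which the arm holds its last target. There are 200 camera calls.

TASK

Take the flat splash guard out of its rack and lean it against the multimeter so that it stands centred over the vent grille in the side that faces the purge nozzle: covering the whole grille, lower edge on the bench, square to that side, leaning back on it by itself at a slant of about 20 degrees. Only then swing the lever of the spring-return purge valve round against its spring, all the way to its stop, and finish while still holding it there, since it snaps shut when released. Leave the screwdriver, the wrench and the brass pipe union where they lie.

Things in the scene. Friction and masses are not known exactly. Their poses are not given: they have to be found in the camera images.
- guard_center (a point): Centre of the splash guard, a plain flat sheet of light grey PVC, 8 mm thick, 150 mm wide, 190 mm tall, about 0.3 kg (0.22 to 0.45). Its x axis is through the thickness, y along the width, z up along the height. It starts upright in the slot of the rack, its lower edge 8 mm above the bench, and can be gripped across its thickness from above, at the middle of the top edge (95 mm above this point). Either face may end up outwards; the taller dimension stays up.
- guard_foot (a point): Middle of the guard's lower edge (95 mm below its centre, mid-thickness), same axes.
- guard: The splash guard itself; origin at the middle of its lower edge, axes as for its centre.
- rack: Fixed wooden rack on the bench, 70 x 110 mm and 45 mm high, with one slot 12 mm wide and 37 mm deep (open at both ends and at the top) that runs along its y axis. Origin under its centre, on the bench, z up. The guard stands in the slot, overhanging 20 mm at each end. The rack stands on the robot's left or right; a black tray of fittings of much the same size (110 x 150 x 38 mm, fixed) has the other place.
- multimeter: White bench multimeter, fixed: 260 mm deep (its x), 214 mm wide (its y), top 100 mm above the bench. Origin under its centre on the bench, z up, front with display facing its -x (roughly the robot). Its +y side is a plain upright wall, standing 107 mm from the origin, that faces the purge nozzle and carries the vent grille. The guard leans on the upper long edge of that side, 100 mm above the bench.
- grille (a point): Centre of the vent grille (dark upright slots, 115 mm long, 46 mm high) on the multimeter's +y side, 56 mm above the bench and 30 mm from the middle of that side towards the front. Axes as the multimeter's: y points straight out of the side, x along it. The bench in front of it is clear: the nozzle's tip stays at least 40 mm beyond the foot of a guard leaning at 20 degrees.
- lever (a joint): Angle of the valve lever about the upright pivot, in rad: 0 = shut, lever square to the pipe, pointing along the purge stand's +x (away from the robot); it turns anticlockwise seen from above to a hard stop at 1.571 (open, lever lying over the pipe along the stand's +y). A return spring always drives it towards 0 with 0.28 N m at 0, growing evenly to 0.83 N m at 1.571; at 95 mm from the pivot that is 3 N to 9 N.
- lever_grip (a point): Point in the middle of the valve lever's plain steel handle, 95 mm from the pivot axis, 127 mm above the bench; x along the lever to its free end, z up. The handle is level, 16 mm wide, 12 mm thick, 40 to 133 mm from the axis; pinch it across the 16 mm from above or push it sideways. Below it are 32 mm free (pipe and elbow at most 89 mm high; 93 mm within 36 mm of the axis, spring 111 mm).
- lever_pivot (a point): Point of the lever's upright pivot axis at the grip's mid height, fixed to the purge stand; axes of the stand: x is where the lever points when shut, y where it points when open.
- purge_stand: Fixed purge stand: aluminium plate 90 x 200 mm on the bench with a copper riser and pipe, brass ball valve, return spring coiled round the stem (19 mm radius, top 111 mm above the bench) and lever. Origin on the bench below the lever's pivot. The pipe runs along its y axis 75 mm above the bench; the brass purge nozzle ends 81 mm from the pivot towards -y, pointing at the multimeter's grille; the riser stands 95 mm towards +y.
- screwdriver_grip (a point): Screwdriver lying on the bench, 200 mm long; the point is on its handle. A bystander.
- wrench_grip (a point): Steel wrench lying on the bench, 160 mm long; the point is on its handle. A bystander.
- union_center (a point): Brass pipe union standing on the bench, 42 mm in diameter, 42 mm high; the point is its centre. A bystander.
Mind the look-alikes: they are no part of the job. Of the things like the guard, leave any that is purple; of the rest the smaller one is meant.

How it is judged:
By the outcome, as a careful person would: the job done as asked, in the order asked, and still so for the second after the job is handed in, while the arm keeps its last pose, push and grip.
It also fails if it takes over 58 s, if anything falls off the work surface, if the arm or the gripper's body presses on something with over 40 N, if the wrist force passes 120 N, or if a joint passes its speed limit or range.

## Working session

There is one attempt and no reset: what is moved stays moved. The work goes in short steps, each a Python script; the robot and the scene stay as the last script left them, time stands still between calls to the robot, and variables do not carry over. Pictures are saved under pics/ and viewed, at most 10 in all, crops included, and the job is handed in when it is done.

```bash
ls; mkdir -p pics; cat > h.py <<'E'
from bench import *
import numpy as np, cv2
from scipy.spatial.transform import Rotation as R
def cloud(im):
    d=im["depth"];K=np.array(im["camera_matrix"]);V=np.array(im["view"])
    v,u=np.mgrid[:d.shape[0],:d.shape[1]]
    P=np.stack([(u-K[0,2])/K[0,0]*d,-(v-K[1,2])/K[1,1]*d,-d,np.ones_like(d)],-1)
    W=(P@np.linalg.inv(V).T)[...,:3]; W[d==0]=np.nan
    return W
def proj(im,p):
    K=np.array(im["camera_matrix"]);V=np.array(im["view"])
    c=V[:3,:3]@p+V[:3,3]; return K[0,0]*c[0]/-c[2]+K[0,2], K[1,1]*-c[1]/-c[2]+K[1,2]
def quat(yaw, tilt=0):  # tool down; closing axis y at angle yaw in the xy plane
    y=np.array([np.cos(yaw),np.sin(yaw),0]); z=np.array([0,0,-1.]); x=np.cross(y,z)
    q=R.from_matrix(np.stack([x,y,z],1)).as_quat(); return [q[3],q[0],q[1],q[2]]
E
python3 - <<'E'
from h import *
s=state();print(s)
for n in("top","side"):
    im=get_image(n);np.savez(f"{n}0.npz",**{k:im[k] for k in im});cv2.imwrite(f"pics/{n}0.png",im["frame"])
    print(np.array(im["camera_matrix"]).round(1).tolist(),np.array(im["view"]).round(3).tolist(),[k for k in im])
E
```

```text
pics
{'time': 0.0, 'joint_pos': array([-1.26572454e+00,  9.18170732e-02,  1.23186153e+00, -2.48186551e-06,
        1.81979920e+00, -5.67243928e-02]), 'dq': array([-0.00144498,  0.00018094,  0.00021591, -0.00029041,  0.00053154,
        0.00017359]), 'joint_torque': array([ 4.28268950e-04, -4.46439600e+01, -4.06449080e+01,  6.99647656e-02,
        2.91646103e-02, -1.64408902e-04]), 'ee_pos': array([ 0.21227257, -0.56089648,  0.22954564]), 'ee_rot': array([-9.35170261e-04,  9.83682130e-01,  1.79912700e-01, -1.17936374e-04]), 'ft_force': array([-0.6400663 ,  0.51246981, -1.03961536]), 'moment': array([0.03807734, 0.02525804, 0.02754951]), 'finger_force': 0.0, 'finger_gap': 0.0880743808475453}
[[424.0, 0.0, 252.7], [0.0, 424.0, 196.0], [0.0, 0.0, 1.0]] [[0.002, -1.0, 0.001, 0.083], [0.997, 0.002, 0.071, -0.492], [-0.071, 0.001, 0.997, -1.301], [0.0, 0.0, 0.0, 1.0]] ['frame', 'depth', 'camera_matrix', 'view']
[[394.2, 0.0, 255.4], [0.0, 394.2, 191.0], [0.0, 0.0, 1.0]] [[0.995, -0.103, -0.013, -0.481], [0.081, 0.689, 0.72, -0.176], [-0.065, -0.718, 0.693, -1.074], [0.0, 0.0, 0.0, 1.0]] ['frame', 'depth', 'camera_matrix', 'view']
```

View pics/top0.png

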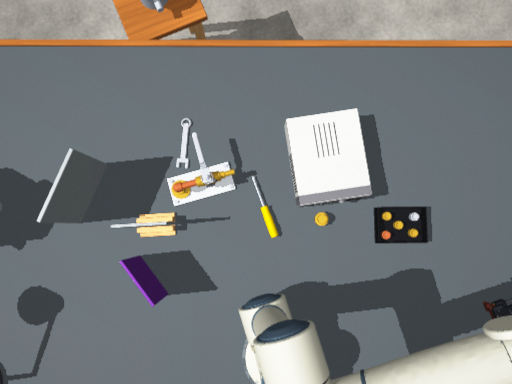

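View pics/side0.png

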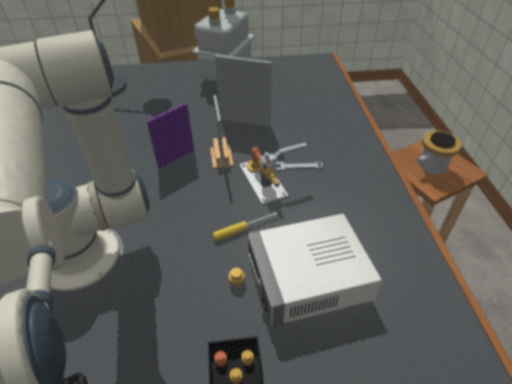

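Guard candidates in the top view: the thin grey sheet in the wooden rack (143,224), the larger free-standing grey panel (70,185) and the purple panel (145,280). By the description it is the one in the rack. The multimeter is at (328,157), with its +y side on the left. The purge stand is at (202,183), with its lever pointing up to (197,150). The black tray is at (400,225).

```bash
python3 - <<'E'
from h import *
I={n:dict(np.load(f"{n}0.npz")) for n in("top","side")}
C={n:cloud(I[n]) for n in I}
def sel(n,u0,u1,v0,v1,z0,z1):
    W=C[n][v0:v1,u0:u1].reshape(-1,3);return W[(W[:,2]>z0)&(W[:,2]<z1)]
def rect(p,name):
    r=cv2.minAreaRect((p[:,:2]*1000).astype(np.float32)); print(name,len(p),np.round(r[0],1),np.round(r[1],1),round(r[2],2),'z',np.round(np.percentile(p[:,2],[2,50,98]),4))
def pca(p,name):
    m=p.mean(0);w,V=np.linalg.eigh(np.cov(p[:,:2].T));d=V[:,1];t=(p[:,:2]-m[:2])@d;print(name,len(p),m.round(4),'dir',d.round(4),np.degrees(np.arctan2(d[1],d[0])).round(2),'ext',(m[:2]+d*t.min()).round(4),(m[:2]+d*t.max()).round(4),'w',np.round(w**.5,4))
rect(sel("top",275,385,95,215,.094,.11),"mm top");rect(sel("side",235,390,205,330,.094,.11),"mm side")
pca(sel("top",100,190,205,245,.17,.21),"guard top");pca(sel("side",200,235,90,175,.06,.21),"guard side")
p=sel("side",200,235,90,175,.06,.21);print(np.percentile(p[:,2],[0,2,50,98,100]))
rect(sel("top",125,190,205,245,.035,.055),"rack top");rect(sel("side",200,240,130,175,.035,.055),"rack side")
rect(sel("top",160,240,155,210,.003,.02),"plate top")
pca(sel("top",185,215,128,185,.115,.145),"lever top");pca(sel("side",255,310,135,170,.115,.145),"lever side")
p=sel("top",185,245,160,200,.07,.115);pca(p,"pipe top")
pca(sel("top",165,245,160,200,.06,.09),"pipe2 top")
f=cv2.resize(I["top"]["frame"][110:250,95:255],None,fx=4,fy=4,interpolation=cv2.INTER_CUBIC);cv2.imwrite("pics/crop1.png",f)
E
```

```text
mm top 6367 [ 604.7 -138.5] [263.4 215.7] 8.87 z [0.0957 0.1005 0.1056]
mm side 8043 [ 603.7 -141.6] [262.  217.9] 8.62 z [0.0954 0.0985 0.1015]
guard top 183 [0.4043 0.3867 0.1967] dir [-0.0622  0.9981] 93.56 ext [0.4087 0.3154] [0.3994 0.4648] w [0.0024 0.0443]
guard side 494 [0.4234 0.4964 0.1203] dir [0.1207 0.9927] 83.07 ext [0.4007 0.3099] [0.4386 0.6209] w [0.0152 0.1305]
[0.06003276 0.06256621 0.11195069 0.1976323  0.1997691 ]
rack top 372 [405.3 376.5] [ 43.9 122.5] 3.68 z [0.0398 0.0453 0.0503]
rack side 213 [403.5 381.3] [ 44.1 143.4] 3.67 z [0.0355 0.0427 0.0494]
plate top 1697 [537.2 251.7] [171.1 250. ] 0.13 z [0.0031 0.0078 0.0174]
lever top 321 [0.5917 0.2323 0.1277] dir [-0.9582 -0.286 ] -163.38 ext [0.6679 0.2551] [0.5256 0.2126] w [0.0059 0.0429]
lever side 240 [0.5966 0.2284 0.1257] dir [-0.9636 -0.2675] -164.49 ext [0.6667 0.2479] [0.5287 0.2096] w [0.0053 0.0427]
pipe top 372 [0.5405 0.2146 0.0884] dir [-0.2801  0.96  ] 106.26 ext [0.5622 0.1404] [0.5197 0.2861] w [0.0087 0.0416]
pipe2 top 380 [0.5345 0.2354 0.0827] dir [-0.2751  0.9614] 105.97 ext [0.5617 0.1403] [0.5101 0.3206] w [0.0086 0.0565]
```

View pics/crop1.png

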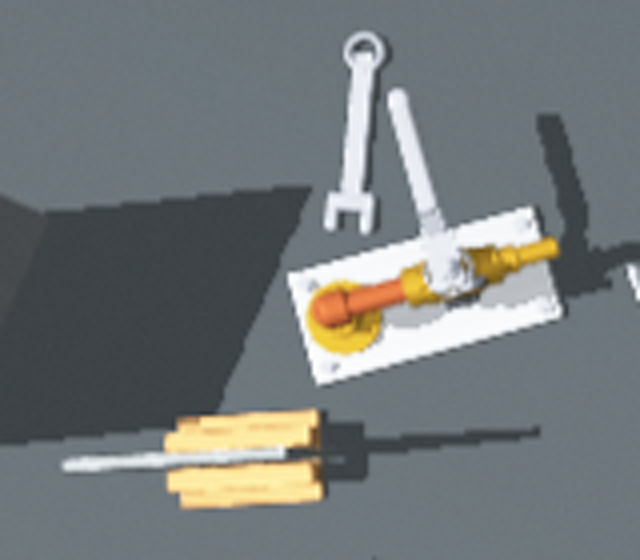

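Crop: the 150 mm grey sheet is in the wooden rack (crop 175,458), so this is the guard. The lever runs from the hub (445,265) to its tip (397,97), and the wrench beside it lies flat. Next I check that the poses can be reached, then grasp and lift.

```bash
cat >> h.py <<'E'
G=np.array([.404,.390,.175]); GY=np.radians(3.67)
MM=np.array([.604,-.140,0]); a=np.radians(8.75)
ex=np.array([np.cos(a),np.sin(a),0]); ey=np.array([-np.sin(a),np.cos(a),0]); ez=np.array([0,0,1.])
def lean(t,sgn,off=0.,up=0.,foot_in=.100):
    """TCP pose for guard leaning at t rad; off = extra distance from the wall, up = extra height; TCP 168-? along guard"""
    u=-np.sin(t)*ey+np.cos(t)*ez; n=np.cos(t)*ey+np.sin(t)*ez
    corner=MM-.030*ex+(.107+.100*np.tan(t)+off)*ey+up*ez
    p=corner+.004*n+.167*u        # TCP 167 mm above lower edge along the guard
    y=sgn*n; z=-u; q=R.from_matrix(np.stack([np.cross(y,z),y,z],1)).as_quat()
    return p,[q[3],q[0],q[1],q[2]]
PV=np.array([.539,.215,.116]); SY=np.radians(16.1)
def lev(th,sgn,dz=0.):
    d=np.array([np.cos(SY+th),np.sin(SY+th),0]); yaw=SY+th+sgn*np.pi/2
    return PV+.095*d+dz*ez, quat(yaw)
E
python3 - <<'E'
from h import *
np.set_printoptions(precision=2,suppress=True)
f=lambda p,q:inverse_kinematics(list(p),list(q))
for k in (0,np.pi): print("grasp",f(G,quat(GY+k)),f(G+[0,0,.18],quat(GY+k)))
for s in(1,-1): print("lean",s,f(*lean(np.radians(20),s)),f(*lean(np.radians(20),s,.03,.15)))
for s in(1,-1): print("lever",s,f(*lev(0,s)),f(*lev(np.pi/2,s)))
E
```

```text
grasp [ 0.71 -0.02  1.44 -0.    1.72  0.64] [ 0.71  0.05  1.05 -0.    2.04  0.64]
grasp [ 0.71 -0.02  1.44 -0.    1.72 -2.5 ] [ 0.71  0.05  1.05 -0.    2.04 -2.5 ]
lean 1 [-0.34  0.1   1.38  0.32  1.82 -2.01] [-0.3   0.09  1.13  0.35  2.05 -1.88]
lean -1 [-0.34  0.1   1.38  0.32  1.82  1.13] [-0.3   0.09  1.13  0.35  2.05  1.26]
lever 1 [ 0.32  0.3   1.2  -0.    1.64 -1.54] None
lever -1 [ 0.32  0.3   1.2  -0.    1.64  1.61] [ 0.48  0.09  1.43 -0.    1.62  0.2 ]
```

```bash
python3 - <<'E'
from h import *
q=quat(GY)
move_to(G+[0,0,.085],q); t=state()["time"]
move_l(G,speed=.12,orientation=q)
close(); s=state(); print(t,s["time"],s["ee_pos"],s["finger_gap"],s["finger_force"],s["ft_force"])
move_l(G+[0,0,.17],speed=.15)
s=state(); print(s["time"],s["ee_pos"],s["finger_gap"],s["finger_force"],s["ft_force"])
im=get_image("side");cv2.imwrite("pics/side1.png",im["frame"])
E
```

```text
3.4833 5.5417 [0.40393378 0.38998638 0.17497348] 0.0075559614091523595 29.997409880161285 [-0.12533723  0.08100558  1.15455188]
6.825 [0.40389781 0.38991064 0.34389683] 0.007788786360134374 29.997859597206116 [-0.4416891  -0.29711714 -2.57849482]
```

View pics/side1.png

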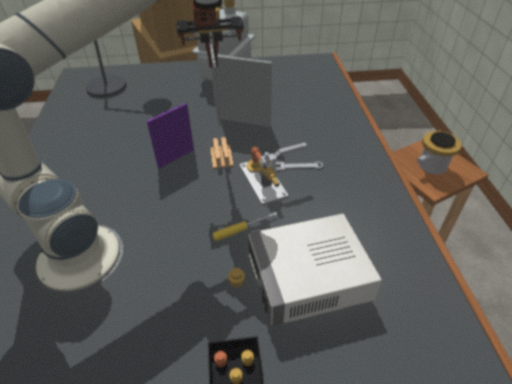

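The rack is empty and the guard is in the gripper (arm at about (210,40), gap 7.8 mm). Next I carry it over and set it down by feel.

```bash
python3 - <<'E'
from h import *
T=np.radians(20)
P=lambda off,up:lean(T,-1,off,up)
p,q=P(.03,.18); move_to(p,q); print(state()["time"])
move_l(P(.012,.02)[0],speed=.15)
p=P(.008,.007)[0]; move_l(p,speed=.05); hold(.2)
f0=state()["ft_force"].copy(); print("free",f0,state()["time"])
up=.007
while up>-.006:
    up-=.001; move_l(P(.008,up)[0],speed=.02); f=state()["ft_force"]-f0
    if f[2]>4: break
print("down",up,f,state()["time"])
off=.008
while off>-.006:
    off-=.001; move_l(P(off,up)[0],speed=.02); f=state()["ft_force"]-f0
    if f@ey>3.5: break
print("wall",off,f,f@ey,f@ex,state()["time"],state()["moment"])
for n in("side","top"):
    im=get_image(n);np.savez(f"{n}2.npz",**im);cv2.imwrite(f"pics/{n}2.png",im["frame"])
E
```

```text
8.5167
free [-0.56346138 -0.36755021 -2.68970379] 10.3667
down -0.001 [-0.00874042 -1.06876865  5.34452359] 12.3667
wall 0.004 [0.75054512 3.88802391 5.01896202] 3.7285977229510396 1.3332692685119352 13.3667 [1.31930728 0.18690011 0.06481081]
```

View pics/side2.png

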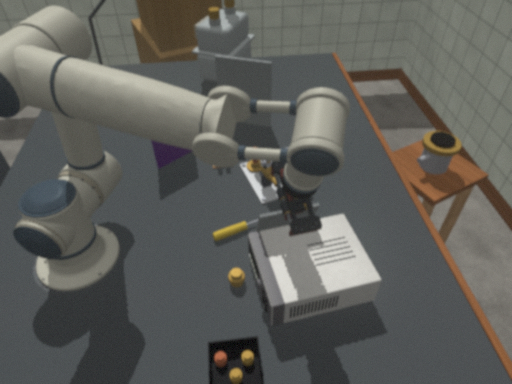

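The side view shows the gripper over the multimeter's +y edge, with the guard hidden behind the body. The lateral force could be bench friction alone, so I probe a little further before releasing.

```bash
python3 - <<'E'
from h import *
T=np.radians(20); f0=np.array([-.563,-.368,-2.69]); P=lambda off,up:lean(T,-1,off,up)
for off in(.003,.002,.001,0,-.001):
    move_l(P(off,0.0)[0],speed=.02); s=state(); f=s["ft_force"]-f0
    print(off,(f@ey).round(2),f[2].round(2),s["moment"].round(2))
    if f@ey>12: break
print(state()["time"])
E
```

```text
0.003 1.98 4.21 [ 0.55  0.09 -0.01]
0.002 2.71 3.13 [ 0.47  0.06 -0.01]
0.001 1.33 1.69 [0.45 0.05 0.06]
0 5.56 2.2 [0.98 0.08 0.05]
-0.001 7.85 1.61 [ 1.49  0.12 -0.03]
14.7167
```

Wall contact is at the expected position (off≈0). Next I release, retract along the tool axis and look.

```bash
python3 - <<'E'
from h import *
T=np.radians(20); P=lambda off,up:lean(T,-1,off,up)
move_l(P(0,0)[0],speed=.02); gripper_open(); s=state();print(s["time"],s["finger_gap"],s["ft_force"])
u=-np.sin(T)*ey+np.cos(T)*ez
move_l(P(0,0)[0]+.09*u,speed=.15)
p,q=lev(0,-1,.10); move_to(p,q); print(state()["time"])
for n in("side","top"):
    im=get_image(n);np.savez(f"{n}3.npz",**im)
    c=proj(im,MM+.107*ey-.03*ex+.1*ez);print(n,c)
    x,y=int(c[0]),int(c[1]);cv2.imwrite(f"pics/{n}3.png",cv2.resize(im["frame"][max(0,y-75):y+75,max(0,x-100):x+100],None,fx=4,fy=4,interpolation=cv2.INTER_CUBIC))
    W=cloud(im).reshape(-1,3); r=W-MM; L=np.stack([r@ex+.03,r@ey-.107,r[:,2]],1)
    L=L[(abs(L[:,0])<.11)&(L[:,1]>-.045)&(L[:,1]<.045)&(L[:,2]>.108)&(L[:,2]<.2)]
    if len(L)>20:
        top=L[L[:,2]>.165]
        print(len(L),len(top),L.min(0).round(4),L.max(0).round(4),top.mean(0).round(4),'xrange',np.percentile(L[:,0],[1,99]).round(4))
        A=np.c_[L[:,0],L[:,2],np.ones(len(L))]; k=np.linalg.lstsq(A,L[:,1],rcond=None)[0]; print("slopes y/x, y/z deg",np.degrees(np.arctan(k[:2])),k[2])
E
```

```text
16.25 0.08800587019154468 [-0.1411559   0.09728778 -0.81907783]
18.275
side (np.float64(285.2349357802739), np.float64(224.52943648655958))
791 289 [-0.0752 -0.0317  0.1082] [ 0.075  -0.0011  0.1824] [-0.0023 -0.027   0.1752] xrange [-0.0747  0.0724]
slopes y/x, y/z deg [ -0.13237814 -17.94032999] 0.029336218108663232
top (np.float64(294.59965518679405), np.float64(171.56738198438856))
816 292 [-0.0735 -0.0418  0.1081] [0.0762 0.008  0.1863] [ 0.0005 -0.0202  0.1764] xrange [-0.0726  0.0748]
slopes y/x, y/z deg [  0.03932688 -21.53946629] 0.04976478131599437
```

View pics/side3.png

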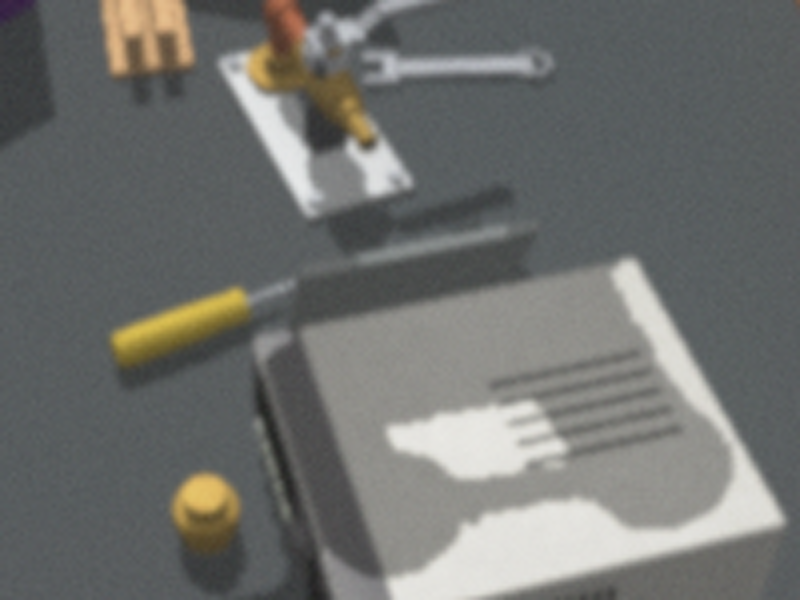

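View pics/top3.png

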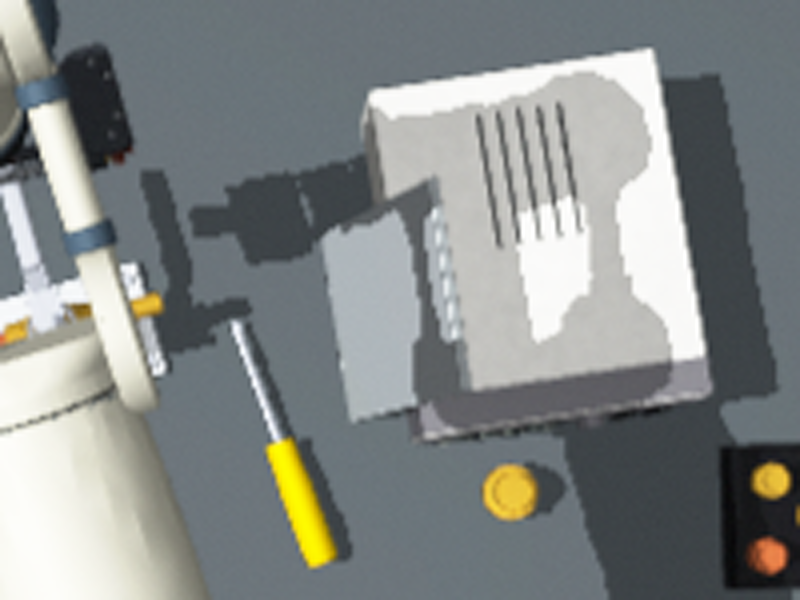

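Both crops show the guard leaning alone on the +y side, from crop (325,240) to (465,390) in the top view. It measures about 20°, is square within 0.2° and centred within about 2 mm. The bystanders have not moved. Next is the lever.

```bash
python3 - <<'E'
from h import *
p,q=lev(0,-1); move_l(p,speed=.12,orientation=q); s0=state(); close(); s=state(); f0=s0["ft_force"]
print(s["time"],s["finger_gap"],s["finger_force"],s["ft_force"]-f0)
for d in list(range(10,81,10))+[85,88,90,91,92,93,94]:
    p,q=lev(np.radians(d),-1); move_l(p,speed=.08 if d<85 else .03,orientation=q)
    s=state(); f=s["ft_force"]-f0; th=SY+np.radians(d)
    t=f@[-np.sin(th),np.cos(th),0]; r=f@[np.cos(th),np.sin(th),0]
    print(d,"tan",round(t,1),"rad",round(r,1),"z",round(f[2],1),"gap",round(s["finger_gap"],4),"ee err",(np.array(s["ee_pos"])-p).round(4),round(s["time"],1))
    if d>80 and t<-18: break
for n in("top","side"):
    im=get_image(n);np.savez(f"{n}4.npz",**im);cv2.imwrite(f"pics/{n}4.png",im["frame"])
E
```

```text
20.4583 0.015835477939784442 29.991553723812103 [ 0.14333525  6.47305984 -1.15221955]
10 tan 1.7 rad 4.3 z -0.9 gap 0.0155 ee err [ 0.0003  0.0005 -0.    ] 20.8
20 tan 0.3 rad 6.1 z -2.0 gap 0.016 ee err [ 0.0008  0.0005 -0.    ] 21.2
30 tan -1.0 rad 8.6 z -3.3 gap 0.0156 ee err [0.001  0.0007 0.    ] 21.5
40 tan -2.1 rad 9.4 z -4.1 gap 0.0156 ee err [ 0.0012  0.001  -0.    ] 21.9
50 tan -4.2 rad 9.7 z -3.0 gap 0.0157 ee err [0.0013 0.0012 0.    ] 22.2
60 tan -4.9 rad 10.6 z -4.3 gap 0.0161 ee err [0.0013 0.0014 0.    ] 22.6
70 tan -7.6 rad 10.1 z -4.1 gap 0.0155 ee err [0.0013 0.0015 0.    ] 23.0
80 tan -9.4 rad 9.1 z -4.1 gap 0.0154 ee err [ 0.0013  0.0016 -0.    ] 23.3
85 tan -10.1 rad 8.4 z -4.4 gap 0.0157 ee err [ 0.0015  0.0016 -0.    ] 23.8
88 tan -10.1 rad 7.1 z -5.4 gap 0.0159 ee err [0.0015 0.0016 0.    ] 24.1
90 tan -11.8 rad 7.5 z -4.9 gap 0.0155 ee err [0.0017 0.0017 0.    ] 24.3
91 tan -17.8 rad 9.0 z -7.3 gap 0.0159 ee err [0.003  0.002  0.0001] 24.6
92 tan -23.3 rad 8.3 z -10.4 gap 0.0159 ee err [0.0043 0.0024 0.    ] 24.8
```

View pics/top4.png

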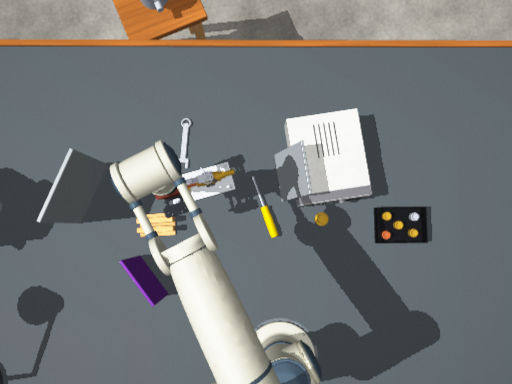

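View pics/side4.png

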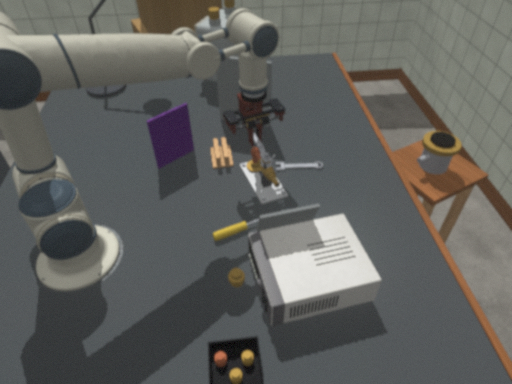

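The stop shows as a clear force rise from 90° to 92°. The lever lies over the pipe in the gripper, and the guard still leans at (290,170) in the top view. I check that it holds steady, then hand in.

```bash
python3 - <<'E'
from h import *
hold(.7); s=state(); print(s["time"],s["ee_pos"],s["ft_force"],s["finger_gap"],s["finger_force"])
print(job_done())
E
```

```text
25.625 [0.51383833 0.30767019 0.11606874] [ 18.7775913   15.17637801 -10.97838855] 0.016078831490848308 30.178645849227905
the job is handed in; nothing more can be done
None
```

The guard leans by itself over the grille at about 20°, square and centred within about 2 mm. The lever is held against its stop, and I handed the job in at 25.6 s with the bystanders left where they lay.

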